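Load a head-heavy column into the compartment drawer

TASK

Take the steel separation column off its bench stand, gripping it at its balance point beside the heavy head so that it carries level, and lay it gently in the two blue saddles of the open drawer, with the big head in the wide saddle. Let go of it, then push the drawer fully shut without slamming it. Keep the column level throughout and leave the bottle, beaker and wrench where they are.

Things in the scene. Friction and masses are not known exactly. Their poses are not given: they have to be found in the camera images.
- column: column, a stepped round bar 190 mm long, 0.4 to 0.7 kg: heavy steel head (diameter 40, length 35 mm, blue band), bare tube (diameter 18, length 141), brass nut (diameter 22, length 14). ORIGIN: on the axis at the balance point, on the bare tube 23 mm from the head's inner face (58 from its outer face). x axis along the column towards the head. Starts level in the stand, axis 50 mm above the bench
- column_head (a point): point on the column's axis at the middle of the heavy head, 40 mm from the balance point
- column_tail (a point): point on the column's axis on the bare tube, 150 mm from the head's outer face, where the narrow saddle carries it
- stand: fixed bench stand holding the column at the start: white base plate 210 x 70 x 10 mm, two blue V saddles (90 degrees): wide under the head, narrow under the tube. Origin at bench level under the column's balance point (3 mm either way), x axis along the column towards the head. Between the saddles the tube is free all round, 31 mm above the plate
- saddle_wide (a point): in the drawer: where the middle of the head (column_head) lies when seated in the wide blue V saddle, 52 mm above the bench. x axis: the way the drawer closes; y axis: from the narrow to the wide saddle, so the seated head points along +y. A low end stop stands 6 mm beyond the seated head's outer face
- saddle_narrow (a point): in the drawer: where column_tail lies when seated in the narrow blue V saddle, 132.5 mm from saddle_wide. Wide saddle's arms end 5 mm below the seated axis, narrow saddle's 5 mm above. Between the saddles the column is free: drawer floor 38 mm below its axis, front panel's back face 75 mm in front of it, back wall (36 mm above the bench) 84 mm behind it
- drawer_front (a point): centre of the drawer's flat front face, 72 mm above the bench; axes as saddle_wide. White panel with a dark strip, 310 mm wide, 22 mm thick, from 6 to 94 mm above the bench; 22 mm proud of the housing when shut. The housing is a fixed white box 340 mm wide, 240 mm deep, 100 mm high
- drawer (a joint): how far the drawer is open in m: 0 fully shut, starts open at 0.15 to 0.18. Pushing its front along its x axis closes it; it needs about 2 to 6 N, has no latch or spring, and stays where left
- bottle: bystander: amber bottle, 70 mm in diameter, 150 mm high, origin under its middle
- beaker: bystander: open glass beaker, 72 mm in diameter, 95 mm high, origin under its middle
- wrench: bystander: steel wrench 160 mm long lying on the bench, origin under its middle, x axis along it
There are look-alikes about, which are no part of the job. Of the things that look like the column, the smaller one is meant. Of the things shaped like the stand, the white one is meant.

How it is judged:
On the way, in this order (a step that is already met when the one before it is completed fails the run):
1. the column is held clear of its stand, level, gripped within 20 mm of its balance point (x of the grasp point in the frame of column between -0.02 and 0.02 m and contact force between the fingers and column above 0.5 N and contact force between column and stand below 0.05 N and angle between column's own x axis and vertical between 1.37 and 1.77 rad), for 0.2 s.
2. the column lies in both saddles, head in the wide one, let go, with the drawer still open (distance between column_head and saddle_wide below 0.01 m and distance between column_tail and saddle_narrow below 0.01 m and contact force between the fingers and column below 0.1 N and value of joint drawer above 0.05 m), for 0.2 s.
At the end, for the whole second after the job is handed in: The drawer is shut to within 6 mm, the column lies at rest in both saddles (head and tail points each within 10 mm of the saddle points, head in the wide saddle), released (distance between column_head and saddle_wide below 0.01 m and distance between column_tail and saddle_narrow below 0.01 m and contact force between the fingers and column below 0.1 N and value of joint drawer below 0.006 m and linear speed of column below 0.02 m/s); the robot touches nothing.
It fails at once if the column leans more than 0.2 rad (11 degrees) from level (angle between column's own x axis and vertical below 1.37 rad or angle between column's own x axis and vertical above 1.77 rad).
It fails at once if the column is dropped: it moves faster than 0.5 m/s without being held (contact force between the fingers and column below 0.1 N and linear speed of column above 0.5 m/s).
It fails at once if the drawer is slammed: faster than 0.5 m/s (velocity of joint drawer below -0.5 m/s or velocity of joint drawer above 0.5 m/s).
It fails at once if the bottle, beaker or wrench is moved more than 30 mm (distance of any of bottle, beaker, wrench from where it was at the start of the episode above 0.03 m).
It also fails if it takes over 62 s, if anything falls off the work surface, if the arm or the gripper's body presses on something with over 40 N, if the wrist force passes 120 N, or if a joint passes its speed limit or range.

ROBOT

A 6-joint arm with a two-finger parallel gripper is mounted at the origin on the work surface. World frame = base frame: x ahead of the robot, y to its left, z up, the work surface at z = 0. Lengths are in m, angles in rad, forces in N, time in s.
With the tool pointing down it reaches from about 0.375 to 0.9 m from the base axis. Payload 3.1 kg.
Tool frame: the origin (TCP) lies between the finger pads; the fingertips stand robot.tip_extent ahead of it and the grasp point (between the pads) lies 3 mm ahead of it (robot.tip_extent is the distance from the TCP to the fingertips, in m); z points along the fingers, x is the direction in which the jaws open and shut, and the axes are right-handed (so a half turn about z gives the same grasp; the last joint's range is limited). The gripper opens to 87 mm and grips with 3 to 60 N. Pads are 19 mm wide; open, the fingers measure 117 mm over their backs; the gripper's body (75 mm by 190 mm) begins 51 mm behind the grasp point.
Start: joints at [1.038, 0.527, 1.433, -0, 1.181, -0.178], TCP at [0.216, 0.586, 0.245] pointing down, gripper open.
Joint ranges: [-3.08, 3.08], [-0.75, 2.2], [0.22, 2.44], [-1.43, 4.57], [0, 2.65], [-2.85, 2.85]. Speed limits (rad/s): [2.79, 2.79, 3.14, 3.14, 3.14, 3.14].

INTERFACE

Orientations are given as a unit quaternion [x, y, z, w].
In Python, from rig import robot, cams gives the robot as it stands.
- The arm moves only by the tool carry_out, never from a script. Its argument "steps" is a list of rows, each a list of 3 entries, a list of its own where there are three numbers: the shift along the world's x, y, z in cm, then the turn about the world's z in degrees, then the closure, from 0 (fully open) to 1 (shut). In form: [[[dx, dy, dz], spin, fingers], ...]. A call has 1 to 10 rows; each row shifts and turns the pose as measured when the row begins; what a row does not reach is not made up. A row lasts 1/10 s, in which the tool goes at most 50 mm and 8.59 degrees, less where a joint would pass 70% of its speed; a pose out of reach is approached as far as the arm can. A call with a gripper value outside its range is refused whole. The fingers move at their own pace and stop on an object; "squeeze" is the grip in N (left out, the last holds). Time passes only in rows, so rows that do not move let the fingers close. It gives the time, the measured TCP pose, the force and the opening at its end, in the units of the state.
- robot.get_obs(): the state, without advancing time (a new reading comes with each control period).
- cams.camera(name): name is "side" or "top"; returns a dict with "pixels" (384x512x3 uint8, red, green, blue), "fx", "fy", "cx", "cy" (pixels), "k1" (the pictures are not rectified: a ray, as slopes to the right and down, at radius r is drawn at 1 + k1 r^2 times it, then the intrinsics apply), "eye" and "rotation" of the camera in the world. Camera axes: x right, y up, looking along -z (the intrinsics and any distortion apply to the point x, -y, -z); pixel columns grow to the right and rows downward; lengths in m; the calibration is good to about 2 mm. A picture is of the moment at which its call begins. There is no depth.
- robot.hand_in(): hands the job in, once; it reports no verdict.
The state is a dict: "time": time; "q": joint angles; "joint_velocities": joint speeds; "joint_torque": joint torques, N m; "position": TCP position; "tool_rot": TCP orientation; "ft_force": force on the tool from outside, world axes, zero at the start; "moment": the same for the moment, N m; "grip_width": finger opening in m.
Only numpy, scipy, OpenCV 4.12 (cv2) and the standard library are available. Lean on these libraries where they do the work, as an engineer would, in place of code of your own. Each camera call takes 0.05 s, during which the arm holds its last target. There are 200 camera calls.

## Working session

There is one attempt and no reset: what is moved stays moved. The work goes in short steps, Python scripts to look and compute and a tool call to move; the robot and the scene stay as the last step left them, time stands still between calls to the robot, and variables do not carry over. Pictures are saved under pics/ and viewed, about 8 in all and at most 12, crops included, and the job is handed in when it is done.

Besides the shell and the picture viewer there is one more tool, called after "Emit:" as name(argument=value, ...), one argument or row to a line, values as JSON. carry_out: Moves the arm, as the interface text tells. Its arguments: {"type":"object","properties":{"steps":{"type":"array"},"squeeze":{"type":"number"}},"required":["steps"]}

```bash
mkdir -p pics
cat > h.py <<'E'
import numpy as np, cv2
from rig import robot, cams
def snap(n,f=None):
    c=cams.camera(n)
    if f: cv2.imwrite('pics/'+f,cv2.cvtColor(c['pixels'],cv2.COLOR_RGB2BGR))
    return c
def ray(c,u,v):
    K=np.array([[c['fx'],0,c['cx']],[0,c['fy'],c['cy']],[0,0,1.]])
    p=cv2.undistortPoints(np.array([[[u,v]]],float),K,np.array([c['k1'],0,0,0.]))[0,0]
    return np.array(c['eye']),np.array(c['rotation'])@np.array([p[0],-p[1],-1.])
def onz(c,u,v,z):
    e,d=ray(c,u,v); return e+d*(z-e[2])/d[2]
def proj(c,P):
    q=(np.asarray(P,float)-c['eye'])@np.array(c['rotation']); x,y=q[0]/-q[2],-q[1]/-q[2]
    s=1+c['k1']*(x*x+y*y); return np.array([c['cx']+c['fx']*x*s,c['cy']+c['fy']*y*s])
E
python3 - <<'E'
from h import *
t=snap('top','top0.png'); s=snap('side','side0.png')
for c in(t,s): print({k:np.round(v,4).tolist() for k,v in c.items() if k!='pixels'})
print(robot.get_obs(), robot.tip_extent)
E
```

```text
{'fx': 447.114, 'fy': 447.114, 'cx': 255.0332, 'cy': 186.0641, 'k1': -0.0289, 'eye': [0.3457, -0.0347, 1.4092], 'rotation': [-0.0312, 0.0361, 0.7082, -0.7044]}
{'fx': 391.7905, 'fy': 391.7905, 'cx': 258.1157, 'cy': 193.4784, 'k1': 0.0392, 'eye': [0.0562, -0.8407, 1.17], 'rotation': [0.3296, -0.0824, -0.236, 0.9104]}
{'time': 0.1, 'q': array([ 1.03848355e+00,  5.28374240e-01,  1.43377344e+00, -6.22216322e-06,
        1.18143147e+00, -1.78497043e-01]), 'joint_velocities': array([-8.17398698e-04, -1.37221906e-03, -3.72824165e-03,  9.58884284e-05,
       -1.49228897e-04,  1.58125365e-04]), 'joint_torque': array([ 2.00542463e-04, -4.40986562e+01, -1.77151823e+01,  6.35054195e-02,
        5.34176314e-02, -5.63733465e-05]), 'position': array([0.21619923, 0.58574822, 0.24366906]), 'tool_rot': array([ 8.20510863e-01,  5.71630070e-01, -9.01631660e-04,  4.16665045e-04]), 'ft_force': array([ 0.09134645, -0.4841509 ,  0.06538758]), 'moment': array([ 0.03783781, -0.0235206 ,  0.02413775]), 'grip_width': 0.08689622481885433} 0.022
```

View pics/top0.png

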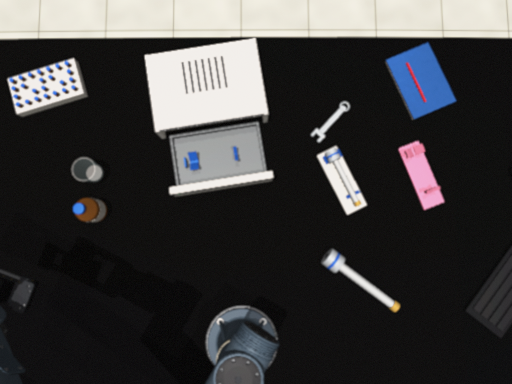

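View pics/side0.png

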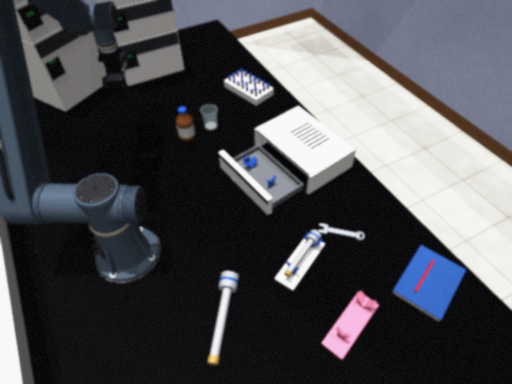

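The top view shows two column-like bars: a small one on the white stand at (330,150)–(357,203), and a larger one lying loose at (333,260)–(395,306). There are two stands, a white one at (342,180) and a pink one at (421,175). I take the small column on the white stand. In the drawer, the wide saddle is at about (193,160) and the narrow one at (237,153). The wrench is at (330,122), the beaker at (87,169) and the bottle at (90,209). I'll confirm this in an enlarged crop.

```bash
sed -i "s/    return c$/    from scipy.spatial.transform import Rotation as R\n    c['rotation']=R.from_quat(c['rotation']).as_matrix(); return c/" h.py
python3 - <<'E'
from h import *
t=snap('top'); s=snap('side')
T=cv2.cvtColor(t['pixels'],cv2.COLOR_RGB2BGR);S=cv2.cvtColor(s['pixels'],cv2.COLOR_RGB2BGR)
r=lambda I,x,y,w,h:cv2.resize(I[y:y+h,x:x+w],(400,300),interpolation=cv2.INTER_CUBIC)
cv2.imwrite('pics/crop1.png',np.vstack([np.hstack([r(T,300,135,100,75),r(T,160,115,120,90)]),np.hstack([r(S,265,220,100,75),r(S,210,140,100,75)])]))
for n,c,b in(('colT',t,(300,135,400,225)),('drwT',t,(165,125,275,200)),('colS',s,(265,220,340,295)),('drwS',s,(215,140,310,212))):
    h=cv2.cvtColor(c['pixels'],cv2.COLOR_RGB2HSV)
    for nm,lo,hi in(('blue',(100,120,50),(130,255,255)),('brass',(12,90,90),(30,255,255))):
        m=cv2.inRange(h,lo,hi); z=np.zeros_like(m); z[b[1]:b[3],b[0]:b[2]]=m[b[1]:b[3],b[0]:b[2]]
        k,_,st,ce=cv2.connectedComponentsWithStats(z)
        print(n,nm,[(st[i].tolist(),ce[i].round(1).tolist()) for i in range(1,k) if st[i,4]>3])
E
```

```text
colT blue [([335, 148, 8, 8, 24], [339.0, 151.8]), ([324, 155, 8, 8, 25], [326.6, 158.4]), ([356, 191, 3, 2, 4], [357.0, 191.8]), ([347, 195, 3, 3, 7], [348.0, 196.0])]
colT brass [([354, 201, 7, 5, 21], [357.1, 203.1])]
drwT blue [([233, 147, 5, 13, 40], [235.4, 153.0]), ([188, 152, 11, 18, 152], [193.3, 160.5]), ([184, 158, 3, 9, 19], [185.1, 161.9])]
drwT brass []
colS blue [([303, 231, 7, 7, 21], [306.0, 234.3]), ([316, 238, 7, 7, 21], [319.1, 240.9]), ([293, 268, 5, 5, 9], [295.0, 269.4])]
colS brass [([285, 271, 6, 5, 24], [287.7, 272.9])]
drwS blue [([244, 155, 13, 14, 118], [249.6, 161.4]), ([267, 176, 9, 11, 43], [271.1, 181.3])]
drwS brass []
```

View pics/crop1.png

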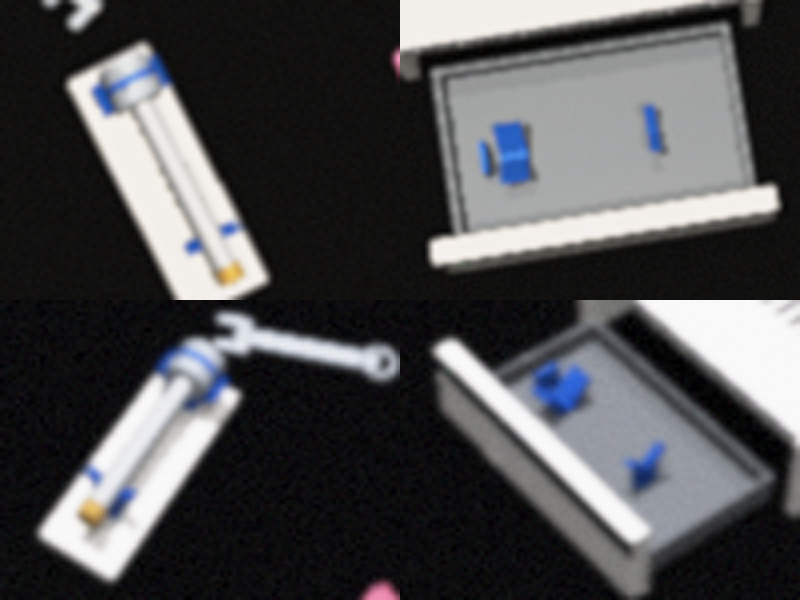

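The crop confirms it: the smaller column, with its blue-banded head up-left and brass nut down-right, lies on the white stand. The drawer's wide saddle (with end stop) is on the left and the narrow one on the right.

Run:
```python
from h import *
t=snap('top'); s=snap('side')
def tri(a,b):
    e1,d1=ray(t,*a);e2,d2=ray(s,*b)
    k=np.linalg.lstsq(np.c_[d1,-d2],e2-e1,rcond=None)[0]
    p,q=e1+k[0]*d1,e2+k[1]*d2; return (p+q)/2,np.linalg.norm(p-q)
for n,a,b,z in(('nut',(357.1,203.1),(287.7,272.9),.054),('head',(333,155),(313.2,237.3),.056),('wide',(193.3,160.5),(249.6,161.4),.036),('nar',(235.4,153),(271.1,181.3),.046)):
    print(n,tri(a,b),'T',onz(t,*a,z).round(4),'S',onz(s,*b,z).round(4))
# stand plate orientation, drawer front edges (top view), tube
h=cv2.cvtColor(t['pixels'],cv2.COLOR_RGB2GRAY)
def rect(x0,y0,x1,y1,th):
    m=np.zeros_like(h);m[y0:y1,x0:x1]=(h[y0:y1,x0:x1]>th)*255
    c=max(cv2.findContours(m,0,2)[0],key=cv2.contourArea);return cv2.minAreaRect(c)
r=rect(312,143,370,220,110);print('stand',r);B=[onz(t,*p,.01) for p in cv2.boxPoints(r)];print(np.round(B,3))
r=rect(165,168,277,198,195);print('panel',r);B=[onz(t,*p,.094) for p in cv2.boxPoints(r)];print(np.round(B,4))
r=rect(140,35,270,140,170);print('housing',r);B=[onz(t,*p,.1) for p in cv2.boxPoints(r)];print(np.round(B,4))
```

```text
nut (array([ 0.42296528, -0.35598678,  0.05078746]), np.float64(0.002731381760681396)) T [ 0.4215 -0.3547  0.054 ] S [ 0.4232 -0.3578  0.054 ]
head (array([ 0.57007368, -0.28478359,  0.05185267]), np.float64(0.00023113651283460652)) T [ 0.5695 -0.2841  0.056 ] S [ 0.5681 -0.2868  0.056 ]
wide (array([0.55626404, 0.14591296, 0.04161395]), np.float64(0.0008965664621864391)) T [0.5576 0.1465 0.036 ] S [0.5583 0.1509 0.036 ]
nar (array([0.58035828, 0.01594802, 0.03583311]), np.float64(0.00021719505133105176)) T [0.5787 0.0155 0.046 ] S [0.5756 0.0083 0.046 ]
stand ((341.420654296875, 180.0012664794922), (67.74787139892578, 23.174102783203125), 62.52556610107422)
[[ 0.576 -0.237  0.01 ]
 [ 0.611 -0.303  0.01 ]
 [ 0.419 -0.397  0.01 ]
 [ 0.386 -0.332  0.01 ]]
panel ((220.89993286132812, 181.87815856933594), (7.626031398773193, 103.72309875488281), 80.85836029052734)
[[ 0.4718  0.2098  0.094 ]
 [ 0.5194 -0.0932  0.094 ]
 [ 0.4969 -0.0966  0.094 ]
 [ 0.4495  0.206   0.094 ]]
housing ((205.4517822265625, 84.42889404296875), (77.25251007080078, 114.26895904541016), 81.05461883544922)
[[ 0.8716  0.2936  0.1   ]
 [ 0.926  -0.0493  0.1   ]
 [ 0.688  -0.0838  0.1   ]
 [ 0.6356  0.2528  0.1   ]]
```

Emit:
carry_out(
  steps=[
    [[1.7, -4.6, 0], -7.1, 0],
    [[1.7, -4.6, 0], -7.1, 0],
    [[1.7, -4.6, 0], -7.1, 0],
    [[1.7, -4.6, 0], -7.1, 0],
    [[1.7, -4.6, 0], -7.1, 0],
    [[1.7, -4.6, 0], -7.1, 0],
    [[1.7, -4.6, 0], -7.1, 0],
    [[1.7, -4.6, 0], -7.1, 0],
    [[1.7, -4.6, 0], -7.1, 0],
    [[1.7, -4.6, 0], -7.1, 0],
  ],
  squeeze=35,
)

```text
time: 1.3
position: [0.3874, 0.1208, 0.2454]
tool_rot: [1.0, -0.03, 0.006, 0.0]
ft_force: [0.7, 0.3, -0.5]
grip_width: 0.0868
```

Emit:
carry_out(
  steps=[
    [[1.6, -4.6, 0], -6.7, 0],
    [[1.6, -4.6, 0], -6.7, 0],
    [[1.6, -4.6, 0], -6.7, 0],
    [[1.6, -4.6, 0], -6.7, 0],
    [[1.6, -4.6, 0], -6.7, 0],
    [[1.6, -4.6, 0], -6.7, 0],
    [[1.6, -4.6, 0], -6.7, 0],
    [[1.6, -4.6, 0], -6.7, 0],
    [[1.6, -4.6, 0], -6.7, 0],
    [[0, 0, 0], 0, 0],
  ],
)

```text
time: 2.3
position: [0.5344, -0.3124, 0.2474]
tool_rot: [0.834, -0.552, 0.012, 0.005]
ft_force: [-0.2, 0.4, 0.2]
grip_width: 0.0871
```

```bash
cat > st.py <<'E'
from h import *
from scipy.spatial.transform import Rotation as R
o=robot.get_obs(); m=R.from_quat(o['tool_rot']).as_matrix()
print(o['time'],o['position'].round(4),'yaw',np.degrees(np.arctan2(m[1,0],m[0,0])).round(2),'z',m[:,2].round(3),o['ft_force'].round(1),o['grip_width'].round(4))
E
python3 st.py
```

```text
Traceback (most recent call last):
  File "st.py", line 4, in <module>
    print(o['time'],o['position'].round(4),'yaw',np.degrees(np.arctan2(m[1,0],m[0,0])).round(2),'z',m[:,2].round(3),o['ft_force'].round(1),o['grip_width'].round(4))
                                                                                                                                           ^^^^^^^^^^^^^^^^^^^^^
AttributeError: 'float' object has no attribute 'round'
```

Emit:
carry_out(
  steps=[
    [[0, 0.5, -4], 1.5, 0],
    [[0, 0.5, -4], 1.5, 0],
    [[0, 0, -4], 0, 0],
    [[0, 0, 0], 0, 0],
    [[0, 0, 0], 0, 0],
  ],
)

```text
time: 2.8
position: [0.5353, -0.3042, 0.1263]
tool_rot: [0.848, -0.529, 0.014, 0.004]
ft_force: [0.6, 1.2, 0.5]
grip_width: 0.0873
```

```bash
sed -i "s/,o\['grip_width'\].round(4)/,o['grip_width']/" st.py
cat >> st.py <<'E'
import sys
if len(sys.argv)>1:
    t=snap('top');s=snap('side')
    a=[int(v) for v in sys.argv[2].split(',')] # top centre x,y, side centre x,y, half-width
    w=a[4];hh=w*3//4
    cr=lambda c,x,y:cv2.resize(cv2.cvtColor(c['pixels'],cv2.COLOR_RGB2BGR)[max(0,y-hh):y+hh,max(0,x-w):x+w],(400,300),interpolation=cv2.INTER_CUBIC)
    cv2.imwrite('pics/'+sys.argv[1],np.hstack([cr(t,a[0],a[1]),cr(s,a[2],a[3])]))
E
python3 st.py a1.png 340,180,300,250,50
```

```text
2.8 [ 0.5353 -0.3042  0.1263] yaw -63.9 z [ 0.02  -0.022 -1.   ] [0.6 1.2 0.5] 0.08732747376620568
```

View pics/a1.png

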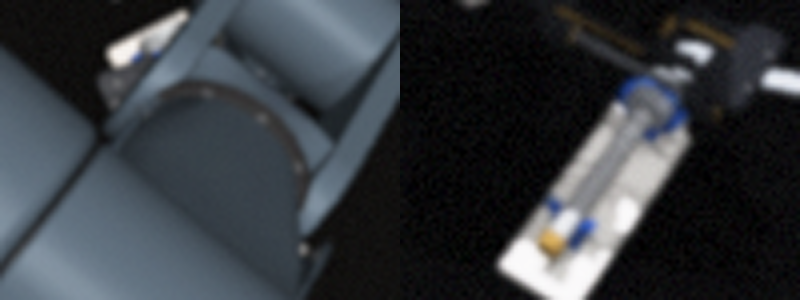

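The top view is blocked by the arm. In the side view the fingers straddle the column line and are still high.

Emit:
carry_out(
  steps=[
    [[-0.1, 0.3, -2.5], 0, 0],
    [[0, 0, -2], 0, 0],
    [[0, 0, -1.5], 0, 0],
    [[0, 0, -0.6], 0, 0],
    [[0, 0, 0], 0, 0],
    [[0, 0, 0], 0, 0],
  ],
)

```text
time: 3.5
position: [0.5416, -0.3062, 0.0717]
tool_rot: [0.849, -0.528, 0.027, 0.006]
ft_force: [-0.1, 0.1, 0.9]
grip_width: 0.0871
```

```bash
python3 st.py a2.png 340,180,305,245,40
```

```text
3.5 [ 0.5416 -0.3062  0.0717] yaw -63.84 z [ 0.04  -0.039 -0.998] [-0.1  0.1  0.9] 0.0870651195622974
```

View pics/a2.png

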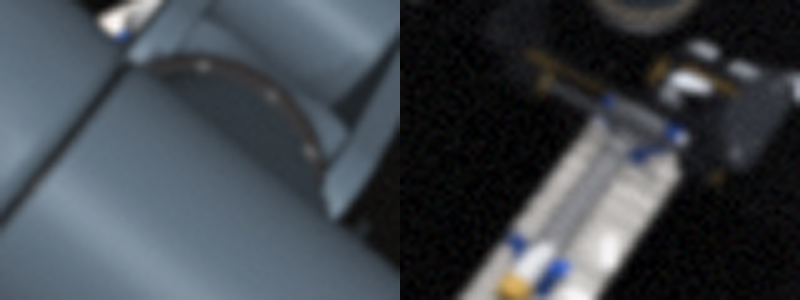

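The left half is blocked by the arm. On the right, the fingers straddle the tube near the head, still above it. The tool tilt is creeping up, so I'll check whether it drifts at rest.

Emit:
carry_out(
  steps=[
    [[0, 0, 0], 0, 0],
    [[0, 0, 0], 0, 0],
    [[0, 0, 0], 0, 0],
  ],
)

```text
time: 3.9
position: [0.5423, -0.3068, 0.0733]
tool_rot: [0.849, -0.528, 0.028, 0.006]
ft_force: [-0.4, 0.3, -0.5]
grip_width: 0.0871
```

```bash
python3 st.py
```

```text
3.9 [ 0.5423 -0.3068  0.0733] yaw -63.85 z [ 0.042 -0.04  -0.998] [-0.4  0.3 -0.5] 0.08712079183119732
```

Emit:
carry_out(
  steps=[
    [[-0.8, 0.6, -1.0], 0, 0],
    [[0, 0, -0.7], 0, 0],
  ],
)

```text
time: 4.1
position: [0.5351, -0.3015, 0.0573]
tool_rot: [0.848, -0.528, 0.03, 0.006]
ft_force: [-0.1, 0.4, -0.4]
grip_width: 0.0869
```

```bash
python3 st.py
```

```text
4.1 [ 0.5351 -0.3015  0.0573] yaw -63.86 z [ 0.045 -0.043 -0.998] [-0.1  0.4 -0.4] 0.08690427418459708
```

Emit:
carry_out(
  steps=[
    [[0, 0, -0.05], 0, 1],
    [[0, 0, -0.05], 0, 1],
    [[0, 0, -0.05], 0, 1],
    [[0, 0, -0.05], 0, 1],
    [[0, 0, -0.05], 0, 1],
    [[0, 0, -0.05], 0, 1],
  ],
  squeeze=35,
)

```text
time: 4.7
position: [0.5365, -0.3027, 0.054]
tool_rot: [0.848, -0.528, 0.031, 0.006]
ft_force: [1.3, -0.4, -0.7]
grip_width: 0.047
```

```bash
python3 st.py
```

```text
4.7 [ 0.5365 -0.3027  0.054 ] yaw -63.87 z [ 0.046 -0.044 -0.998] [ 1.3 -0.4 -0.7] 0.04700684084496465
```

Emit:
carry_out(
  steps=[
    [[-0.2, 0.15, 0.2], 0, 1],
    [[0, 0, 0], 0, 1],
    [[0, 0, 0], 0, 1],
    [[0, 0, 0], 0, 1],
    [[0, 0, 0], 0, 1],
    [[0, 0, 0], 0, 1],
  ],
)

```text
time: 5.3
position: [0.5335, -0.2996, 0.0562]
tool_rot: [0.848, -0.529, 0.03, 0.006]
ft_force: [0.4, 1.8, 1.1]
grip_width: 0.0169
```

```bash
python3 st.py
```

```text
5.3 [ 0.5335 -0.2996  0.0562] yaw -63.9 z [ 0.044 -0.041 -0.998] [0.4 1.8 1.1] 0.016932847435037226
```

Emit:
carry_out(
  steps=[
    [[0, 0, 0], 0, 1],
    [[0, 0, 0.6], 0, 1],
    [[0, 0, 1], 0, 1],
    [[0, 0, 1], 0, 1],
    [[0, 0, 0], 0, 1],
  ],
)

```text
time: 5.8
position: [0.532, -0.299, 0.0819]
tool_rot: [0.848, -0.528, 0.027, 0.006]
ft_force: [0.3, -0.1, -5.2]
grip_width: 0.0171
```

```bash
python3 st.py a3.png 340,180,305,245,50
```

```text
5.8 [ 0.532  -0.299   0.0819] yaw -63.87 z [ 0.04  -0.039 -0.998] [ 0.3 -0.1 -5.2] 0.017076405102159516
```

View pics/a3.png

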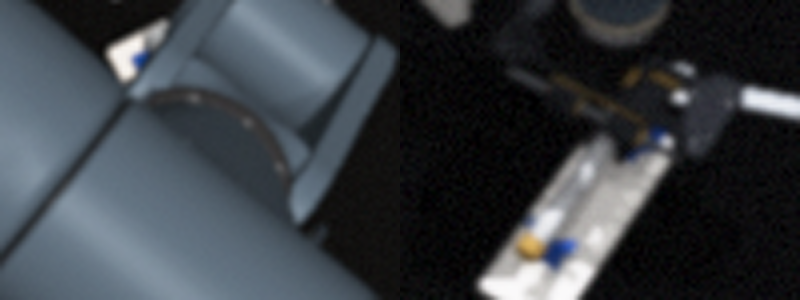

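The column is off the stand; the nut is at about side pixel (287,270), and the wrist carries about 5.2 N. I'll lift higher and check that it is level.

Emit:
carry_out(
  steps=[
    [[0, 0, 2], 0, 1],
    [[0, 0, 2], 0, 1],
    [[0, 0, 2], 0, 1],
    [[0, 0, 2], 0, 1],
    [[0, 0, 1], 0, 1],
    [[0, 0, 0], 0, 1],
  ],
)

```text
time: 6.5
position: [0.5282, -0.2962, 0.1703]
tool_rot: [0.849, -0.529, 0.022, 0.005]
ft_force: [0.4, -0.6, -5.1]
grip_width: 0.0172
```

```bash
python3 st.py a4.png 340,180,300,220,60
python3 - <<'E'
from h import *
s=snap('side');h=cv2.cvtColor(s['pixels'],cv2.COLOR_RGB2HSV)
m=cv2.inRange(h,(12,90,90),(30,255,255));m[:,:265]=0;m[:200]=0;m[290:]=0;m[:,320:]=0
k,_,st,ce=cv2.connectedComponentsWithStats(m);print([(st[i,4],ce[i].round(1)) for i in range(1,k) if st[i,4]>4])
o=robot.get_obs();p=o['position']
i=1+np.argmax(st[1:,4]); e,d=ray(s,*ce[i]); 
ax=np.array([np.cos(np.radians(26.1)),np.sin(np.radians(26.1))]); n=np.array([-ax[1],ax[0]])
k=((p[:2]-e[:2])@n)/(d[:2]@n); q=e+k*d; print('nut',q,'tcp',p,'along',(q[:2]-p[:2])@ax,o['moment'])
E
```

```text
6.5 [ 0.5282 -0.2962  0.1703] yaw -63.86 z [ 0.032 -0.032 -0.999] [ 0.4 -0.6 -5.1] 0.017213533432547765
[(np.int32(38), array([286.6, 253.7]))]
nut [ 0.4188997  -0.34831442  0.16025771] tcp [ 0.52711293 -0.29530131  0.16817548] along -0.12050101041492575 [ 0.0355985   0.14791982 -0.04098065]
```

View pics/a4.png

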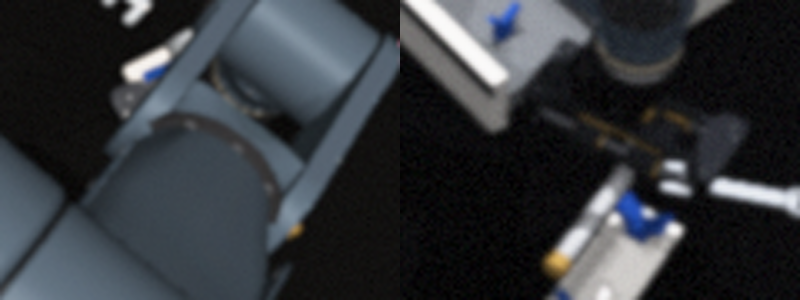

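The column is level within about 1°: the nut is at z 0.160 and the expected axis at about 0.162. In the right half it hangs above the stand, with the nut at side pixel (287,254). Next I carry it to the drawer.

Emit:
carry_out(
  steps=[
    [[0.1, 1.5, 0], 3, 1],
    [[0.3, 3, 0], 5.4, 1],
    [[0.3, 3, 0], 5.4, 1],
    [[0.3, 3, 0], 5.4, 1],
    [[0.3, 3, 0], 5.4, 1],
    [[0.3, 3, 0], 5.4, 1],
    [[0.3, 3, 0], 5.4, 1],
    [[0.3, 3, 0], 5.4, 1],
    [[0.3, 3, 0], 5.4, 1],
    [[0.3, 3, 0], 5.4, 1],
  ],
)

```text
time: 7.65
position: [0.5494, -0.0034, 0.1554]
tool_rot: [0.996, -0.093, 0.011, -0.004]
ft_force: [-0.2, 0.1, -5.7]
grip_width: 0.017
```

```bash
python3 st.py
```

```text
7.65 [ 0.5494 -0.0034  0.1554] yaw -10.68 z [ 0.022  0.005 -1.   ] [-0.2  0.1 -5.7] 0.016978892102559148
```

Remaining: dx +1.4, dy +11, yaw +19.6.

Emit:
carry_out(
  steps=[
    [[0.3, 2.8, 0], 5, 1],
    [[0.3, 2.8, 0], 5, 1],
    [[0.3, 2.6, 0], 5, 1],
    [[0.3, 1.8, 0], 4, 1],
    [[0.2, 1, 0], 0.5, 1],
    [[0, 0, 0], 0, 1],
  ],
)

```text
time: 8.25
position: [0.5595, 0.1154, 0.148]
tool_rot: [0.996, 0.087, 0.003, -0.006]
ft_force: [0.1, 0.3, -4.9]
grip_width: 0.0167
```

```bash
python3 st.py a5.png 215,160,250,165,60
python3 - <<'E'
from h import *
for n,b in(('top',(150,100,290,200)),('side',(200,100,330,220))):
    c=snap(n);h=cv2.cvtColor(c['pixels'],cv2.COLOR_RGB2HSV)
    for nm,lo,hi in(('blue',(100,120,50),(130,255,255)),('brass',(12,90,90),(30,255,255))):
        m=cv2.inRange(h,lo,hi); z=np.zeros_like(m); z[b[1]:b[3],b[0]:b[2]]=m[b[1]:b[3],b[0]:b[2]]
        k,_,st,ce=cv2.connectedComponentsWithStats(z)
        print(n,nm,[(st[i].tolist(),ce[i].round(1).tolist()) for i in range(1,k) if st[i,4]>4])
E
```

```text
8.25 [0.5595 0.1154 0.148 ] yaw 9.93 z [ 0.006  0.012 -1.   ] [ 0.1  0.3 -4.9] 0.01672034345896999
top blue [([234, 152, 4, 8, 24], [235.5, 155.5])]
top brass [([241, 143, 5, 8, 36], [242.9, 146.3])]
side blue [([244, 155, 13, 14, 118], [249.6, 161.7]), ([267, 176, 9, 11, 54], [271.1, 181.2])]
side brass [([273, 163, 7, 6, 27], [276.2, 165.6])]
```

View pics/a5.png

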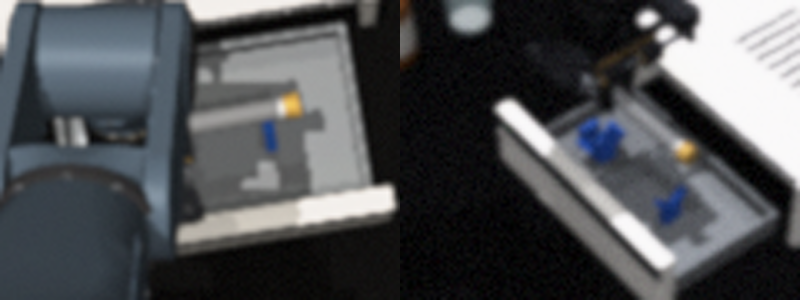

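The picture shows the column over the open drawer, with the nut visible at top pixel (243,146) and side pixel (276,166). I'll triangulate it.

```bash
python3 - <<'E'
from h import *
t=snap('top');s=snap('side');p=robot.get_obs()['position']
e1,d1=ray(t,242.9,146.3);e2,d2=ray(s,276.2,165.6)
k=np.linalg.lstsq(np.c_[d1,-d2],e2-e1,rcond=None)[0];a,b=e1+k[0]*d1,e2+k[1]*d2;n=(a+b)/2
print('nut',n,np.linalg.norm(a-b),'tcp',p,'dist',np.hypot(*(n-p)[:2]),'dir',np.degrees(np.arctan2(*(p-n)[1::-1])))
E
python3 st.py
```

```text
nut [ 0.58229221 -0.0101386   0.14554503] 0.002694160795300787 tcp [0.5598851  0.11318121 0.14891441] dist 0.12533896286099924 dir 100.29824433754615
8.55 [0.5599 0.1132 0.1489] yaw 9.78 z [ 0.007  0.012 -1.   ] [ 0.9  0.6 -5.3] 0.01696937752602257
```

Emit:
carry_out(
  steps=[
    [[0.3, -0.4, -1.5], -1, 1],
    [[0, -0.2, -2], 0, 1],
    [[0, 0, -2], 0, 1],
    [[0, 0, -1.5], 0, 1],
    [[0, 0, 0], 0, 1],
  ],
)

```text
time: 9.05
position: [0.565, 0.1023, 0.0748]
tool_rot: [0.997, 0.072, 0.006, -0.005]
ft_force: [-0.7, 0.4, -4.9]
grip_width: 0.0171
```

```bash
python3 st.py
```

```text
9.05 [0.565  0.1023 0.0748] yaw 8.23 z [ 0.011  0.011 -1.   ] [-0.7  0.4 -4.9] 0.017077956662855356
```

Emit:
carry_out(
  steps=[
    [[-0.1, 0.4, -0.2], 0.7, 1],
    [[0, 0, 0], 0, 1],
  ],
)

```text
time: 9.25
position: [0.5642, 0.1055, 0.0721]
tool_rot: [0.997, 0.077, 0.006, -0.005]
ft_force: [-0.3, -0.4, -5.2]
grip_width: 0.0169
```

```bash
python3 st.py a6.png 225,160,255,170,36
```

```text
9.25 [0.5642 0.1055 0.0721] yaw 8.85 z [ 0.011  0.011 -1.   ] [-0.3 -0.4 -5.2] 0.01691655376552893
```

View pics/a6.png

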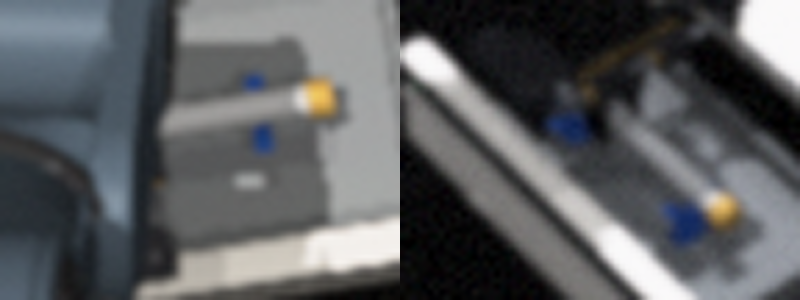

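The column is aligned with the narrow saddle: the tube passes between its arms at top pixel (226,152), and the nut is about 33 mm past it, as it should be. I'll lower it gently.

Emit:
carry_out(
  steps=[
    [[0, 0.1, -0.5], 0, 1],
    [[0, 0, -0.4], 0, 1],
    [[0, 0, -0.3], 0, 1],
  ],
)

```text
time: 9.65
position: [0.5669, 0.1066, 0.0623]
tool_rot: [0.997, 0.077, 0.009, -0.005]
ft_force: [-0.6, -0.0, -2.7]
grip_width: 0.0166
```

```bash
python3 st.py
```

```text
9.65 [0.5669 0.1066 0.0623] yaw 8.86 z [ 0.018  0.01  -1.   ] [-0.6 -0.  -2.7] 0.016596932557026833
```

Emit:
carry_out(
  steps=[
    [[-0.25, 0, -0.1], 0, 1],
    [[-0.05, 0, -0.2], 0, 1],
  ],
)

```text
time: 9.85
position: [0.5636, 0.1067, 0.059]
tool_rot: [0.997, 0.077, 0.009, -0.005]
ft_force: [-1.0, -1.1, -4.7]
grip_width: 0.0169
```

```bash
python3 st.py
```

```text
9.85 [0.5636 0.1067 0.059 ] yaw 8.88 z [ 0.018  0.01  -1.   ] [-1.  -1.1 -4.7] 0.016910772190830134
```

Emit:
carry_out(
  steps=[
    [[-0.05, 0, -0.15], 0, 1],
    [[0, 0, -0.1], 0, 1],
  ],
)

```text
time: 10.05
position: [0.5635, 0.1067, 0.0582]
tool_rot: [0.997, 0.077, 0.01, -0.004]
ft_force: [-2.3, 0.2, 5.5]
grip_width: 0.0169
```

```bash
python3 st.py
```

```text
10.05 [0.5635 0.1067 0.0582] yaw 8.88 z [ 0.019  0.01  -1.   ] [-2.3  0.2  5.5] 0.016934041410487075
```

Seated: the support force is now +5.5 N. I'll release it.

Emit:
carry_out(
  steps=[
    [[0, 0, 0], 0, 0.4],
    [[0, 0, 0], 0, 0.4],
    [[0, 0, 0], 0, 0.4],
    [[0, 0, 0], 0, 0.4],
    [[0, 0, 0], 0, 0.4],
    [[0, 0, 0], 0, 0.4],
  ],
)

```text
time: 10.65
position: [0.5666, 0.1067, 0.0601]
tool_rot: [0.997, 0.077, 0.014, -0.004]
ft_force: [0.2, -0.4, 0.5]
grip_width: 0.0502
```

```bash
python3 st.py
```

```text
10.65 [0.5666 0.1067 0.0601] yaw 8.87 z [ 0.027  0.01  -1.   ] [ 0.2 -0.4  0.5] 0.05016669895509644
```

Emit:
carry_out(
  steps=[
    [[-0.2, 0, 1], 0, 0.4],
    [[0.1, 0, 2], 0, 0.4],
    [[0.1, 0, 2.5], 0, 0.4],
    [[0.1, 0, 3], 0, 0.4],
    [[0, 0, 3], 0, 0.4],
    [[-2, -1, 2], 0, 0.4],
    [[-4, -1.5, 0], 0, 1],
    [[-4, -1.5, 0], 0, 1],
    [[-3, -1.5, 0], 0, 1],
    [[0, 0, 0], 0, 1],
  ],
)

```text
time: 11.65
position: [0.4318, 0.0511, 0.2054]
tool_rot: [0.997, 0.079, 0.017, -0.004]
ft_force: [0.9, 0.1, 0.6]
grip_width: 0.0276
```

```bash
python3 st.py a7.png 220,150,255,170,60
python3 - <<'E'
from h import *
P={}
for n,b in(('top',(150,100,290,200)),('side',(200,100,330,220))):
    c=snap(n);h=cv2.cvtColor(c['pixels'],cv2.COLOR_RGB2HSV)
    for nm,lo,hi in(('blue',(100,120,50),(130,255,255)),('brass',(12,90,90),(30,255,255))):
        m=cv2.inRange(h,lo,hi); z=np.zeros_like(m); z[b[1]:b[3],b[0]:b[2]]=m[b[1]:b[3],b[0]:b[2]]
        k,_,st,ce=cv2.connectedComponentsWithStats(z)
        print(n,nm,[(st[i].tolist(),ce[i].round(1).tolist()) for i in range(1,k) if st[i,4]>4])
        if nm=='brass' and k>1:
            q=onz(c,*ce[1+np.argmax(st[1:,4])],.056);print(q,'u,v',q[0]*.988+q[1]*.155,-.155*q[0]+.988*q[1])
E
```

```text
11.65 [0.4318 0.0511 0.2054] yaw 9.01 z [ 0.032  0.01  -0.999] [0.9 0.1 0.6] 0.027574322564872435
top blue [([233, 147, 4, 3, 9], [234.3, 147.9]), ([189, 152, 7, 6, 15], [191.3, 153.2]), ([235, 157, 3, 3, 9], [236.0, 158.0]), ([184, 158, 3, 9, 16], [184.9, 162.2]), ([192, 159, 7, 11, 28], [194.7, 165.8])]
top brass [([244, 148, 5, 7, 28], [246.1, 151.2])]
[ 0.58250326 -0.01763553  0.056     ] u,v 0.5727797116090368 -0.107711904124957
side blue [([244, 161, 9, 8, 28], [247.7, 165.0]), ([266, 180, 6, 7, 20], [268.8, 182.8])]
side brass [([274, 182, 5, 5, 19], [276.0, 183.8])]
[ 0.58062547 -0.01934982  0.056     ] u,v 0.5706587394614168 -0.10911456738379097
```

View pics/a7.png

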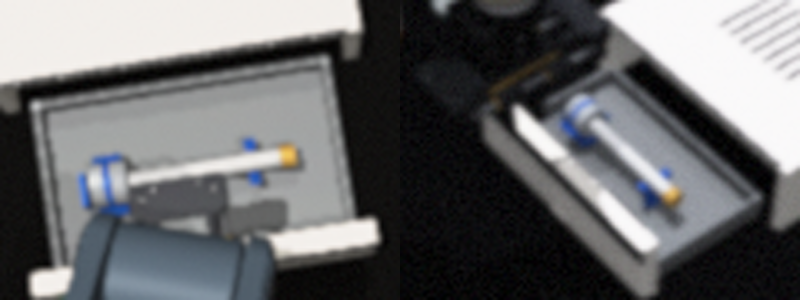

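The column lies in both saddles. The head sits in the wide saddle next to the end stop, and the nut is at v = −0.108 against −0.107 expected. Next I lower the closed fingers in front of the panel.

Emit:
carry_out(
  steps=[
    [[-0.2, -0.1, -2.5], 0, 1],
    [[-0.1, -0.1, -2.5], 0, 1],
    [[-0.1, 0, -2.5], 0, 1],
    [[-0.1, 0, -2.5], 0, 1],
    [[-0.1, 0, -1.3], 0, 1],
    [[0, 0, 0], 0, 1],
  ],
)

```text
time: 12.45
position: [0.4458, 0.0502, 0.0896]
tool_rot: [0.996, 0.081, 0.029, -0.001]
ft_force: [-0.4, 0.1, -0.4]
grip_width: 0.0003
```

```bash
python3 st.py
```

```text
12.45 [0.4458 0.0502 0.0896] yaw 9.34 z [ 0.058  0.007 -0.998] [-0.4  0.1 -0.4] 0.00029584078485432694
```

Emit:
carry_out(
  steps=[
    [[0.5, 0.1, 0], 0, 1],
    [[0.5, 0.1, 0], 0, 1],
    [[0.8, 0.12, 0], 0, 1],
    [[1, 0.15, 0], 0, 1],
    [[1, 0.15, 0], 0, 1],
    [[1, 0.15, 0], 0, 1],
    [[1, 0.15, 0], 0, 1],
    [[1, 0.15, 0], 0, 1],
  ],
)

```text
time: 13.25
position: [0.5175, 0.0626, 0.0907]
tool_rot: [0.996, 0.082, 0.026, -0.002]
ft_force: [-2.3, -1.1, -1.3]
grip_width: 0.0006
```

```bash
python3 st.py
```

```text
13.25 [0.5175 0.0626 0.0907] yaw 9.46 z [ 0.051  0.008 -0.999] [-2.3 -1.1 -1.3] 0.0006208698546156675
```

Emit:
carry_out(
  steps=[
    [[1, 0.14, 0], 0, 1],
    [[1, 0.14, 0], 0, 1],
    [[1, 0.14, 0], 0, 1],
    [[1, 0.14, 0], 0, 1],
    [[1, 0.14, 0], 0, 1],
    [[1, 0.14, 0], 0, 1],
    [[1, 0.14, 0], 0, 1],
    [[0.8, 0.11, 0], 0, 1],
  ],
)

```text
time: 14.05
position: [0.6026, 0.0757, 0.0908]
tool_rot: [0.996, 0.082, 0.026, -0.002]
ft_force: [-1.8, 1.2, 0.5]
grip_width: 0.0002
```

```bash
python3 st.py
```

```text
14.05 [0.6026 0.0757 0.0908] yaw 9.43 z [ 0.051  0.009 -0.999] [-1.8  1.2  0.5] 0.00017189714268531014
```

Emit:
carry_out(
  steps=[
    [[0.6, 0.09, 0], 0, 1],
    [[0.5, 0.08, 0], 0, 1],
    [[0.4, 0.06, 0], 0, 1],
    [[0.3, 0.05, 0], 0, 1],
  ],
)

```text
time: 14.45
position: [0.6234, 0.0789, 0.0908]
tool_rot: [0.996, 0.082, 0.027, -0.002]
ft_force: [-3.0, 0.5, -0.6]
grip_width: 0.0005
```

```bash
python3 st.py
```

```text
14.45 [0.6234 0.0789 0.0908] yaw 9.43 z [ 0.052  0.009 -0.999] [-3.   0.5 -0.6] 0.0005167383304426498
```

Emit:
carry_out(
  steps=[
    [[0.3, 0.05, 0], 0, 1],
    [[0.3, 0.05, 0], 0, 1],
    [[0.2, 0.03, 0], 0, 1],
  ],
)

```text
time: 14.75
position: [0.6302, 0.08, 0.0907]
tool_rot: [0.996, 0.082, 0.024, -0.002]
ft_force: [-8.1, -1.9, 5.8]
grip_width: 0.0007
```

```bash
python3 st.py
```

```text
14.75 [0.6302 0.08   0.0907] yaw 9.45 z [ 0.048  0.009 -0.999] [-8.1 -1.9  5.8] 0.0006977443800256572
```

Emit:
carry_out(
  steps=[
    [[0.2, 0.03, 0], 0, 1],
    [[0.2, 0.03, 0], 0, 1],
  ],
)

```text
time: 14.95
position: [0.6303, 0.08, 0.0908]
tool_rot: [0.996, 0.083, 0.019, -0.002]
ft_force: [-6.7, -0.8, 3.9]
grip_width: 0.0004
```

```bash
python3 st.py
```

```text
14.95 [0.6303 0.08   0.0908] yaw 9.5 z [ 0.038  0.007 -0.999] [-6.7 -0.8  3.9] 0.00044293208542827117
```

It is against the hard stop. I'll back off and check.

Emit:
carry_out(
  steps=[
    [[-1, -0.15, 0], 0, 1],
    [[-2, -0.3, 0], 0, 1],
    [[-4, -0.6, 0], 0, 1],
    [[-4, -0.6, 1], 0, 1],
    [[-3, 4, 2], 0, 1],
    [[0, 4.5, 2], 0, 1],
    [[0, 4.5, 2], 0, 1],
    [[0, 4.5, 2], 0, 1],
    [[0, 0, 0], 0, 1],
  ],
)

```text
time: 15.85
position: [0.498, 0.2363, 0.1873]
tool_rot: [0.996, 0.078, 0.038, -0.001]
ft_force: [-0.4, -0.7, -0.1]
grip_width: 0.0001
```

```bash
python3 st.py a8.png 215,130,250,150,80
python3 - <<'E'
from h import *
t=snap('top');h=cv2.cvtColor(t['pixels'],cv2.COLOR_RGB2GRAY)
m=np.zeros_like(h);m[35:200,140:280]=(h[35:200,140:280]>195)*255
c=max(cv2.findContours(m,0,2)[0],key=cv2.contourArea)
r=cv2.minAreaRect(c);print(r)
for p in cv2.boxPoints(r):
    q=onz(t,*p,.096);print(q[0]*.988+q[1]*.155,-.155*q[0]+.988*q[1])
E
```

```text
15.85 [0.498  0.2363 0.1873] yaw 9.02 z [ 0.075  0.008 -0.997] [-0.4 -0.7 -0.1] 0.00010552864098938985
((205.4581298828125, 84.40135192871094), (76.94154357910156, 113.59274291992188), 81.02737426757812)
0.9078957264497987 0.15470385386582633
0.9087083864033614 -0.19147652956516292
0.6684108054169636 -0.18879735888351104
0.6686686280789014 0.15088703946720328
```

View pics/a8.png

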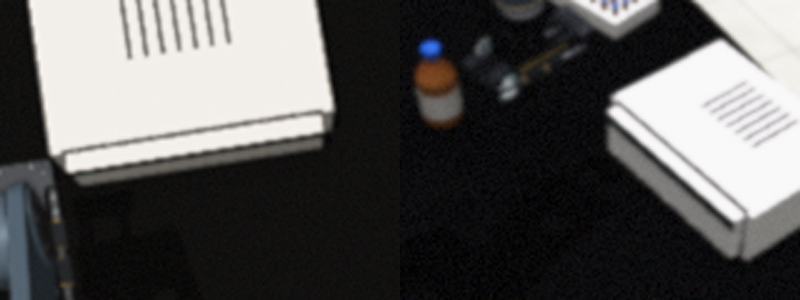

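The drawer is shut: the panel stands about 7.6 px, or 22 mm, proud of the housing, the stated shut value. The arm is clear and the bottle is still upright. I'll hand in.

```bash
python3 -c "
from h import *
robot.hand_in();o=robot.get_obs();print(o['time'],o['ft_force'])"
```

```text
the job is handed in; nothing more can be done
the job is handed in; nothing more can be done
```

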